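# Cure the pink gel nails and hang the lamp up

### The job

Pick up the hand-held curing lamp and hold its window over the middle of the pink nail set, square to the tilted plate and about 30 mm off the nails, steady for three seconds, touching neither the pink nor the blue stand's plate at any time. Then hang the lamp by its brass bail on the hook of the white stand, leave it hanging still, and do not disturb the bottles, jar, buffer block and brush box.

Things in the scene. Friction and masses are not known exactly. Their poses are not given: they have to be found in the camera images.
- lamp: Loose hand-held curing lamp, 180 g, lying window down. Rose head 82 x 70 x 40 mm (x -38 to 44 mm), balanced under a brass bail. White straight handle along -x to x = -150 mm, 24 mm wide (y), z 12 to 38 mm. Origin: window centre on the underside, below the bail's peak; x to the head's front, z out of the top (light leaves along -z).
- lamp_window (a point): Centre of the lamp's light window (violet, 50 x 44 mm) on the underside of the head; same point and axes as lamp.
- lamp_bail (a point): Underside of the peak of the lamp's bail, a hoop of 8 mm brass wire over the head in the lamp's y-z plane at x = 0; this point, 96 mm above the window, rests on the hook. Opening 52 mm wide, from the head's top (z 40 mm) to z 96 mm in the middle, 76 mm at the sides.
- lamp_grip (a point): Good grip point on the lamp's handle: 105 mm behind the window (x = -105 mm), in the middle of the handle (z = 25 mm), gripped across y; here the gripper clears the bail and later the hook. Axes as lamp.
- hook: Fixed white stand with a brass hook. Origin on the desk under its post (radius 7 mm, 205 mm tall; base disc radius 55 mm). The hook's arm, an 8 mm round bar, runs level from the post along the stand's own -x, its axis 170 mm above the desk, to x = -100 mm, where it turns up (top of the tip at 188 mm). z up.
- hook_seat (a point): Point on top of the hook's arm, 72 mm out from the post, 174 mm above the desk: a good place for the bail. Axes as hook.
- hook_tip (a point): Top of the hook's upturned tip, 100 mm out from the post, 188 mm above the desk.
- gel_plate: Black tilting plate 100 x 120 mm, 6 mm thick, of the stand with the pink nails; stiff hinge 85 mm above the desk along its own y, leaning towards its own -x by 0.15 to 0.5 rad. Origin on the hinge axis; the plate's upper face is 16 mm from it along z, the plate's normal.
- gel_set (a point): Middle of the pink nail set: five glossy pink false nails, 20 to 26 mm long, side by side along y on a white tray 50 x 86 mm in the middle of the plate. The point is on top of the middle nail, 26 mm from the hinge; z is the plate's normal (up and out of the nails), y along the row.
- blue_plate: The same tilting plate on the other stand, with blue nails (already finished); not to be touched. Origin on its hinge, 85 mm above the desk.
- polish_teal: Teal polish bottle with black cap, radius 18 mm, 80 mm tall; origin under its base. Leave it.
- polish_red: Red polish bottle with white cap, radius 18 mm, 80 mm tall; origin under its base. Leave it.
- cream_jar: White jar with rose lid, radius 32 mm, 55 mm tall; origin under its base. Leave it.
- buffer: Yellow nail buffer block 95 x 28 x 26 mm; origin under its middle. Leave it.
- brush_box: Clear box 60 x 120 x 70 mm full of brushes up to 195 mm tall; origin under its middle. Leave it.
Not all that is in view belongs to the job. What is shaped like the lamp but green, orange or turquoise is not meant.

How it is judged (in metres and radians):
On the way:
1. the lamp's window is held still over the middle of the pink nails (within 15 mm sideways), 15 to 50 mm off them and square to the plate within 0.2 rad, for 2 s (x of lamp_window in the frame of gel_set between -0.015 and 0.015 m and y of lamp_window in the frame of gel_set between -0.015 and 0.015 m and z of lamp_window in the frame of gel_set between 0.015 and 0.05 m and angle between the z axis of lamp and the z axis of gel_set, either way round below 0.2 rad and linear speed of lamp below 0.03 m/s and angular speed of lamp below 0.3 rad/s), for 2 s.
At the end, for the whole second after the job is handed in: The lamp hangs by its bail on the hook's arm, between post and upturned tip (bail's peak within 15 mm of the arm sideways and about 14 mm in height), upright within 0.4 rad and still (under 0.05 m/s and 0.6 rad/s), its weight on the hook (x of lamp_bail in the frame of hook between -0.1 and -0.01 m and y of lamp_bail in the frame of hook between -0.015 and 0.015 m and z of lamp_bail in the frame of hook between 0.16 and 0.188 m and contact force between lamp and hook above 0.5 N and angle between lamp's own z axis and vertical below 0.4 rad and linear speed of lamp below 0.05 m/s and angular speed of lamp below 0.6 rad/s); the robot touches nothing.
It fails at once if the plate with the pink nails is touched (more than 0.5 N) (contact force between gel_plate and anything else above 0.5 N).
It fails at once if the plate with the blue nails is touched (more than 0.5 N) (contact force between blue_plate and anything else above 0.5 N).
It fails at once if a bottle, the jar, the buffer block or the brush box is moved more than 20 mm (distance of any of polish_teal, polish_red, cream_jar, buffer, brush_box from where it was at the start of the episode above 0.02 m).
It also fails if it takes over 58 s, if anything falls off the work surface, if the arm or the gripper's body presses on something with over 40 N, if the wrist force passes 120 N, or if a joint passes its speed limit or range.

### The arm

A 6-joint arm with a two-finger parallel gripper is mounted at the origin on the work surface. World frame = base frame: x ahead of the robot, y to its left, z up, the work surface at z = 0. Lengths are in mm, angles in degrees, forces in N, time in s.
With the tool pointing down it reaches from about 350 to 875 mm from the base axis. Payload 15.5 kg.
Tool frame: the origin (TCP) lies midway between the tips of the shut fingers; the grasp point (between the pads) lies 19 mm behind it; z points along the fingers, y is the line along which they close (so a half turn about z gives the same grasp; the last joint's range is limited). The gripper opens to 85 mm and grips with 20 to 120 N. Pads are 22 mm wide; open, the fingers measure 114 mm over their backs; the gripper's body (76 mm by 85 mm) begins 54 mm behind the grasp point. The pads swing forward as they close: fully open they stand 13 mm farther back than shut.
Start: joints at [-73.195, 28.281, 77.091, -0, 74.628, -5.472], TCP at [236.925, -578.354, 205.577] pointing down, gripper open.
Joint ranges: [-166.48, 166.48], [-47.26, 123.95], [12.59, 153.08], [-70.14, 250.14], [6.76, 159.57], [-176.63, 176.63]. Speed limits (degrees/s): [108.29, 108.29, 147.25, 172.46, 172.46, 172.46].

### API

Orientations are given as a 3x3 rotation matrix whose columns are the frame's x, y, z axes.
In Python, from station import * gives the robot as it stands.
- The arm moves only by the tool jog_arm, never from a script. Its argument "targets" is a list that holds one entry, the list of rows, each a list of 7 numbers: the shift along the world's x, y, z each as a share of 0.4 m, from -1 to 1, then the turn, a rotation vector about the world's x, y, z each as a share of 2 pi rad, from -1 to 1, then the closure, from -1 (fully open) to 1 (shut). In form: [[[dx, dy, dz, ax, ay, az, fingers], ...]]. A call has 1 to 10 rows; each row is the pose to reach, as a shift and turn from the pose commanded when the call began, turning the shorter way round; what a row does not reach only later rows make up. A row lasts 1/8 s, in which the tool goes at most 62.5 mm and 10.7 degrees, less where a joint would pass 70% of its speed; a pose out of reach is approached as far as the arm can. A call with a number of a shift or a turn outside -1 to 1 is refused whole. A call with a gripper value outside its range is refused whole. The fingers move at their own pace and stop on an object; the grip force is fixed at half the most. Time passes only in rows, so rows that repeat a pose let the fingers close. It gives the time, the measured TCP pose, the force, the opening and the grip force at its end, in the units of the state.
- state(): the state, without advancing time (a new reading comes with each control period).
- capture(name): name is "scene" or "top" or "wrist"; returns a dict with "pixels" (420x560x3 uint8, red, green, blue), "fx", "fy", "cx", "cy" (pixels), "rvec" (rotation vector, rad) and "tvec" (3), from world to camera coordinates, as OpenCV has them. Camera axes: x right, y down, z forward; pixel columns grow to the right and rows downward; lengths in mm; the calibration is good to about 2 mm. The wrist camera is an equidistant fisheye: a pixel r from the principal point sees the ray r / f radians off the axis. A picture is of the moment at which its call begins. There is no depth.
- sign_off(): hands the job in; it is judged then, once.
The state is a dict: "time_s": time; "joint_positions": joint angles; "qvel": joint speeds; "effort": joint torques, N m; "tool_pos": TCP position; "tcp_rot": TCP orientation; "wrist_force": force on the tool from outside, world axes, zero at the start; "torque": the same for the moment, N m; "width": finger opening in mm; "finger_force": force on a finger pad.
Only numpy, scipy, OpenCV 4.12 (cv2) and the standard library are available. Lean on these libraries where they do the work, as an engineer would, in place of code of your own. Each camera call takes 0.05 s, during which the arm holds its last target. There are 200 camera calls.

## Working session

There is one attempt and no reset: what is moved stays moved. The work goes in short steps, Python scripts to look and compute and a tool call to move; the robot and the scene stay as the last step left them, time stands still between calls to the robot, and variables do not carry over. Pictures are saved under pics/ and viewed, at most 10 in all, crops included, and the job is handed in when it is done.

Besides the shell and the picture viewer there is one more tool, called after "Emit:" as name([rows], argument=value, ...), one row to a line, values as JSON. jog_arm: Moves the arm, as the interface text tells. Its arguments: {"type":"object","properties":{"targets":{"type":"array"}},"required":["targets"]}

```bash
mkdir -p pics
cat > h.py <<'E'
from station import *
import numpy as np, cv2
def snap(n,f):
    c=capture(n); cv2.imwrite('pics/'+f+'.png',cv2.cvtColor(c['pixels'],cv2.COLOR_RGB2BGR)); np.save('pics/'+f+'.npy',c,allow_pickle=True); return c
def load(f): return np.load('pics/'+f+'.npy',allow_pickle=True).item()
def K(c): return np.array([[c['fx'],0,c['cx']],[0,c['fy'],c['cy']],[0,0,1.]])
def proj(c,P): return cv2.projectPoints(np.array(P,float).reshape(-1,1,3),np.array(c['rvec'],float),np.array(c['tvec'],float),K(c),None)[0].reshape(-1,2)
def ray(c,u,v):
    R=cv2.Rodrigues(np.array(c['rvec'],float))[0]; o=-R.T@np.array(c['tvec'],float).ravel()
    d=R.T@np.array([(u-c['cx'])/c['fx'],(v-c['cy'])/c['fy'],1]); return o,d
def atz(c,u,v,z):
    o,d=ray(c,u,v); return o+d*(z-o[2])/d[2]
E
python3 - <<'E'
from h import *
for n in('scene','top'):
    c=snap(n,n); print(n,c['fx'],c['cx'],c['cy'],ray(c,c['cx'],c['cy']))
print(state())
E
ls
```

```text
scene 447.81855890524275 268.4653714895421 210.8464862641449 (array([1277.28887008,  448.44694183,  979.83097864]), array([-0.63785858, -0.35024281, -0.68590554]))
top 426.0025032350383 284.7188782562629 209.22824864045876 (array([ 261.99242389,    3.626929  , 1493.58225036]), array([ 0.16473426, -0.01542849, -0.98621731]))
{'time_s': 0.1, 'joint_positions': array([-7.31964165e+01,  2.83113498e+01,  7.71228189e+01,  3.10686848e-03,
        7.46274082e+01, -5.47143110e+00]), 'qvel': array([ 0.03278335, -0.10829565, -0.05274084,  0.02142079,  0.00599488,
       -0.0335665 ]), 'effort': array([ 1.29475389e-03, -8.83591890e+01, -3.84560394e+01,  3.69364102e-05,
        5.28174016e-03,  4.48781987e-05]), 'tool_pos': array([ 236.83403106, -578.02661067,  205.06411746]), 'tcp_rot': array([[ 9.25380582e-01,  3.79039194e-01, -2.60639828e-04],
       [ 3.79039252e-01, -9.25380006e-01,  1.04394538e-03],
       [ 1.54505329e-04, -1.06483951e-03, -9.99999421e-01]]), 'wrist_force': array([-0.03026242, -0.74793214, -0.20160983]), 'torque': array([ 0.02556915,  0.07167886, -0.01430304]), 'finger_force': 0.0, 'width': 85.39511566448851}
h.py
pics
```

View pics/scene.png

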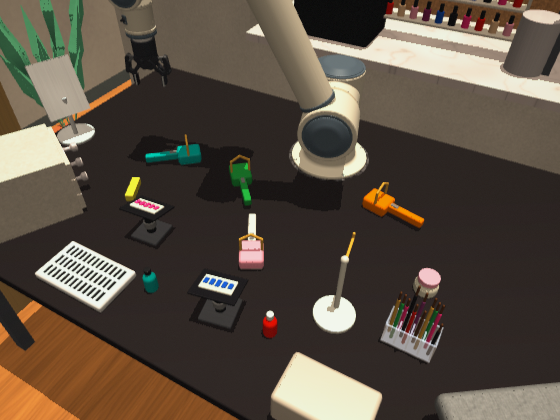

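View pics/top.png

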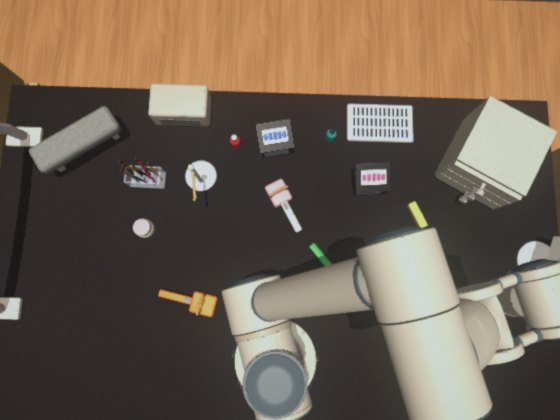

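The scene picture shows the lamp-like things:
- rose head with white handle at (251,250), top (278,191)
- green at (241,175)
- turquoise at (185,154)
- orange at (380,203)

I choose the rose one. The pink nails are at scene (147,206) and top (373,178), the blue ones at scene (218,285), and the hook's post at scene (342,280) and top (201,176).

Run:
```python
from h import *
def crop(f,u,v,w,h,s=6):
    im=cv2.imread(f'pics/{f}.png')[v:v+h,u:u+w]; return cv2.resize(im,None,fx=s,fy=s,interpolation=cv2.INTER_CUBIC)
A=np.hstack([crop('scene',225,205,66,66),crop('top',250,175,66,66)])
B=np.hstack([crop('scene',115,190,66,34),crop('top',340,160,66,34)])
cv2.imwrite('pics/c1.png',np.vstack([A,B]))
A=np.hstack([crop('scene',300,225,66,110,5),crop('top',170,150,66,110,5)])
cv2.imwrite('pics/c2.png',A)
```

```text
(no output)
```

View pics/c1.png

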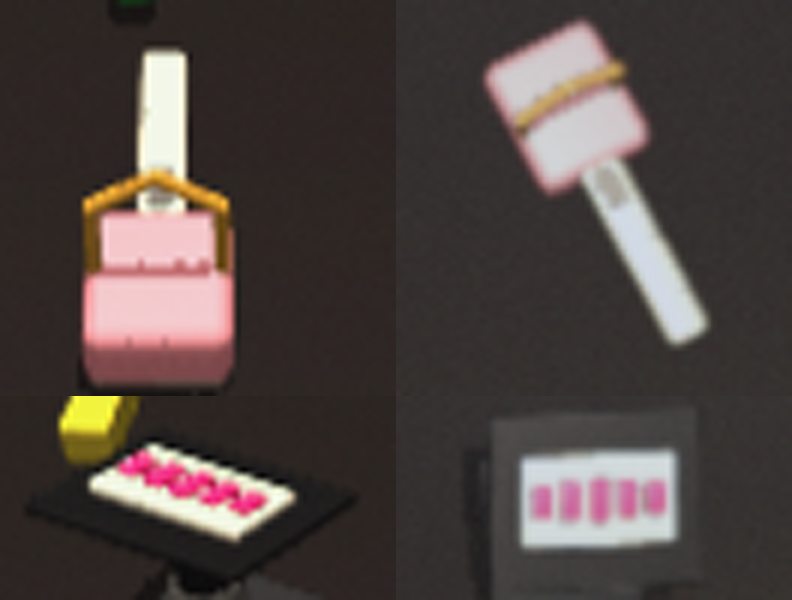

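View pics/c2.png

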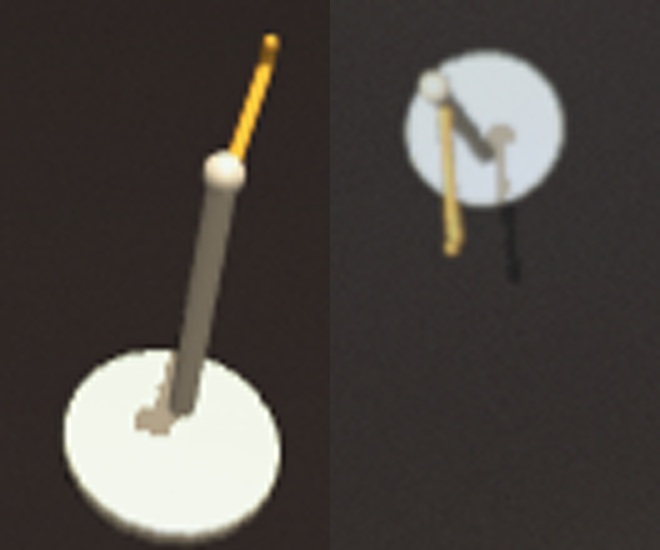

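Left crops confirm the lamp: rose head, white handle, brass bail. Its bail peak is at crop (155,175) and its handle end at (165,52). Tray and nail corners and the hook's post and tip are clear, so I fit poses from both views.

```bash
cat > fit.py <<'E'
from h import *
from scipy.optimize import least_squares
from scipy.spatial.transform import Rotation as Ro
S,T=load('scene'),load('top')
q=lambda x,y,u0,v0,s,ox=0,oy=0:(u0+(x-ox+.5)/s-.5, v0+(y-oy+.5)/s-.5)
s1=lambda x,y:q(x,y,225,205,6); t1=lambda x,y:q(x,y,250,175,6,396)
s2=lambda x,y:q(x,y,115,190,6,0,396); t2=lambda x,y:q(x,y,340,160,6,396,396)
s3=lambda x,y:q(x,y,300,225,5); t3=lambda x,y:q(x,y,170,150,5,330)
def fit(obs,pose,x0):
    def r(p):
        R,t=pose(p); out=[]
        for c in (S,T):
            o=[(a,b) for k,a,b in obs if k is c]
            out.append(proj(c,np.array([R@np.array(a,float)+t for a,_ in o]))-np.array([b for _,b in o]))
        return np.vstack(out).ravel()
    f=least_squares(r,x0,loss='soft_l1'); return f.x,r(f.x).reshape(-1,2),f.cost
Z=lambda a:Ro.from_euler('z',a).as_matrix()
lamp=[(T,(-150,0,38),t1(691,335)),(T,(44,35,40),t1(485,70)),(T,(44,-35,40),t1(587,19)),(T,(-38,35,40),t1(551,195)),(T,(-38,-35,40),t1(651,135)),(T,(0,0,104),t1(572,92)),
(S,(0,0,104),s1(155,172)),(S,(-150,12,38),s1(187,50)),(S,(-150,-12,38),s1(142,50)),(S,(44,35,40),s1(235,345)),(S,(44,-35,40),s1(83,345))]
pl=lambda p:(Z(p[2]),np.array([p[0],p[1],0]))
x,r,c=fit(lamp,pl,[450,0,.5]); print('lamp',x,np.degrees(x[2]),c); print(r.round(1).tolist())
pr=lambda p:(Z(p[2])@Ro.from_euler('y',-p[3]).as_matrix(),np.array([p[0],p[1],85]))
for y0 in(0,np.pi):
  for zt in(19,22):
    k=1 if y0==0 else -1
    g=[(T,(25*k,43*k,zt),t2(520,455)),(T,(25*k,-43*k,zt),t2(677,449)),(T,(-25*k,43*k,zt),t2(522,549)),(T,(-25*k,-43*k,zt),t2(678,544)),
    (S,(25*k,43*k,zt),s2(240,543)),(S,(-25*k,43*k,zt),s2(297,494)),(S,(-25*k,-43*k,zt),s2(150,443)),(S,(25*k,-43*k,zt),s2(87,488)),
    (T,(50*k,60*k,16),t2(490,416)),(T,(50*k,-60*k,16),t2(698,407)),(S,(50*k,60*k,16),s2(238,578)),(S,(-50*k,60*k,16),s2(358,497)),(S,(50*k,-60*k,16),s2(24,505)),(S,(0,0,25),s2(193,482)),(T,(0,0,25),t2(600,500))]
    x,r,c=fit(g,pr,[500,-200,y0,.3]); R,t=pr(x); print('gel',zt,x,c,'set',R@[0,0,26]+t,'n',R[:,2]); print(r.round(1).tolist())
h=[(T,(0,0,205),t3(433,85)),(T,(-100,0,186),t3(453,245)),(T,(0,0,5),t3(486,130)),(S,(0,0,203),s3(224,172)),(S,(-100,0,186),s3(271,42)),(S,(0,0,6),s3(180,412))]
x,r,c=fit(h,pl,[500,200,0]); print('hook',x,c); print(r.round(1).tolist())
R,t=pl(x); print('seat',R@[-72,0,174]+t)
for u,v,n,z in((335-50,190-53,'blue',105),(143,228,'jar',55),(235,140,'red',80),(331,133,'teal',80)): print(n,atz(T,u,v,z))
print('box',atz(S,410,330,70))
E
python3 fit.py
```

```text
lamp [5.63549268e+02 2.67870034e+00 5.16751563e-01] 29.607683605925814 2.768398363895243
[[0.6, 0.1], [0.5, -0.1], [0.1, -0.0], [0.4, -1.0], [0.1, -0.7], [0.7, -0.1], [-0.4, -0.1], [0.3, -0.8], [-0.3, -0.5], [0.8, 0.2], [0.1, -1.4]]
gel 19 [ 531.38152171 -226.82104972   -1.04968802   -0.92502532] 615.9246353744046 set [ 541.71897242 -244.82946637  100.64717363] n [ 0.39759426 -0.69263141  0.60181437]
[[23.5, 2.0], [22.7, -0.0], [50.5, -11.1], [52.7, -8.4], [19.8, 5.7], [17.3, -1.3], [60.7, -9.6], [35.7, -3.8], [-12.6, 16.9], [-26.1, 39.8], [-18.7, 2.8], [-31.8, 26.2], [-7.9, 18.9], [-25.2, 50.4], [-21.0, 20.4]]
gel 22 [ 529.22981894 -224.88260481   -0.97083878   -0.92683385] 625.0867144708213 set [ 540.96958877 -242.04414196  100.60959471] n [ 0.45152961 -0.66005912  0.60036903]
[[24.7, 1.9], [24.0, -0.7], [49.5, -11.6], [51.6, -8.5], [22.3, 6.2], [20.0, -1.9], [60.0, -9.0], [36.6, -3.6], [-13.7, 16.9], [-25.5, 38.8], [-19.5, 3.4], [-30.8, 25.8], [-10.1, 19.3], [-25.1, 49.5], [-21.8, 20.6]]
gel 19 [ 6.18248107e+02 -3.14927156e+02 -3.06106865e+00 -2.69712861e-01] 3.537943574546017 set
[... 361 characters left out ...]
16547 set [ 611.97923346 -314.81586539  109.99829925] n [-0.27399301 -0.02230268  0.96147305]
[[-0.1, -1.1], [0.8, 0.0], [0.8, 0.4], [0.3, -0.5], [-0.1, 0.3], [0.5, -0.4], [0.2, 0.3], [0.5, 0.4], [0.6, 0.3], [-0.1, 0.0], [0.7, -0.4], [0.1, -0.9], [0.0, -0.4], [0.8, -0.7], [0.5, -0.3]]
hook [606.85958374 279.24550538 -68.97515774] 5.98662192801205
[[0.5, -1.3], [0.1, 0.3], [0.3, 0.8], [0.3, -1.0], [0.1, -0.5], [0.9, 4.8]]
seat [535.56283331 269.20691094 174.        ]
blue [742.94272164 -13.16605327 105.        ]
jar [425.16519341 458.11265945  55.        ]
red [735.56077492 158.7384037   80.        ]
teal [ 770.96442973 -172.97323736   80.        ]
box [624.47710976 463.88686964  70.        ]
```

Fits agree to under 1 px where it matters: lamp at (563.5,2.7) with yaw 29.6°; pink set at about (611.5,-315,110) with normal (-0.27,-0.02,0.96); hook yaw about 0.14 rad, seat (535.6,269.2,174). I now go above the grip point (472,-49).

Emit:
jog_arm([
  [[0.588, 0.9, 0, 0, 0, 0.0203, -1], [0.588, 0.9, 0, 0, 0, 0.0203, -1], [0.588, 0.9, 0, 0, 0, 0.0203, -1], [0.588, 0.9, 0, 0, 0, 0.0203, -1], [0.588, 0.9, 0, 0, 0, 0.0203, -1], [0.588, 0.9, 0, 0, 0, 0.0203, -1], [0.588, 0.9, 0, 0, 0, 0.0203, -1], [0.588, 0.9, 0, 0, 0, 0.0203, -1], [0.588, 0.9, 0, 0, 0, 0.0203, -1]],
])

```text
time_s: 1.23
tool_pos: [471.9, -218.3, 205.4]
tcp_rot: [[0.869, 0.494, -0.001], [0.494, -0.869, 0.0], [-0.0, -0.0, -1.0]]
wrist_force: [0.7, -0.2, -0.9]
width: 85.5
finger_force: 0.0
```

Emit:
jog_arm([
  [[0, 0.423, -0.2, 0, 0, 0, -1], [0, 0.423, -0.2, 0, 0, 0, -1], [0, 0.423, -0.2, 0, 0, 0, -1], [0, 0.423, -0.2, 0, 0, 0, -1], [0, 0.423, -0.2, 0, 0, 0, -1], [0, 0.423, -0.2, 0, 0, 0, -1]],
])

```text
time_s: 1.98
tool_pos: [472.6, -50.7, 126.1]
tcp_rot: [[0.871, 0.492, 0.001], [0.492, -0.871, -0.0], [0.001, 0.001, -1.0]]
wrist_force: [0.5, -0.9, -0.1]
width: 85.4
finger_force: 0.0
```

```bash
cat >> h.py <<'E'
from scipy.spatial.transform import Rotation as Ro
def wproj(c,P):
    R=cv2.Rodrigues(np.array(c['rvec'],float))[0]; X=(R@np.array(P,float).T).T+np.array(c['tvec'],float).ravel()
    rr=np.hypot(X[:,0],X[:,1]); th=np.arctan2(rr,X[:,2]); return np.c_[c['cx']+c['fx']*th*X[:,0]/rr,c['cy']+c['fy']*th*X[:,1]/rr]
def row(p,R,s=None):
    s=s or state(); print('shift',((np.array(p)-s['tool_pos'])/400).round(4),'turn',(Ro.from_matrix(R@np.array(s['tcp_rot']).T).as_rotvec()/2/np.pi).round(4))
E
python3 - <<'E'
from h import *
c=snap('wrist','w1'); s=state(); print(s['time_s'],s['tool_pos'],s['tcp_rot'],s['joint_positions'])
L=lambda x,y,z:Ro.from_euler('z',.51675).apply([x,y,z])+[563.5,2.7,0]
P=np.array([L(*p) for p in [(-150,12,38),(-150,-12,38),(-38,12,38),(-38,-12,38),(44,35,40),(44,-35,40),(-38,35,40),(-38,-35,40),(0,0,104)]])
im=cv2.cvtColor(c['pixels'],cv2.COLOR_RGB2BGR)
for u,v in wproj(c,P): cv2.circle(im,(int(round(u)),int(round(v))),3,(0,255,0),1)
cv2.imwrite('pics/w1o.png',im)
E
```

```text
2.025 [472.55512623 -50.59859973 126.04501794] [[ 8.70639947e-01  4.91919586e-01  1.09696161e-03]
 [ 4.91920196e-01 -8.70640218e-01 -3.62433695e-04]
 [ 7.76770662e-04  8.55166823e-04 -9.99999333e-01]] [-1.33114417e+01  2.25328259e+01  1.03341200e+02 -7.08576985e-03
  5.40600306e+01  4.72258543e+01]
```

View pics/w1o.png

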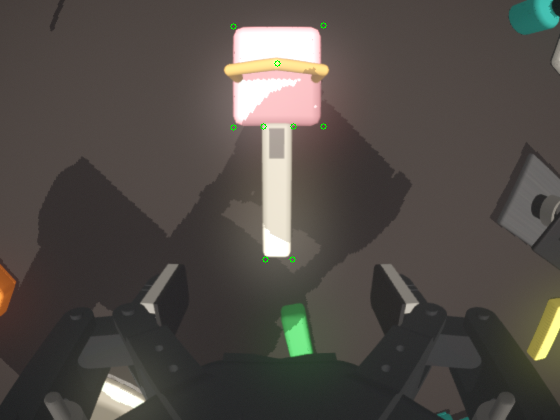

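The wrist picture shows the rose lamp with its handle end at (277,258), and the predicted points fit to about 2 px. I lower onto the grip and close.

Emit:
jog_arm([
  [[0, 0.003, -0.1, 0, 0, 0, -0.4], [0, 0.003, -0.2, 0, 0, 0, -0.4], [0, 0.003, -0.27, 0, 0, 0, -0.4], [0, 0.003, -0.295, 0, 0, 0, -0.4], [0, 0.003, -0.295, 0, 0, 0, -0.4], [0, 0.003, -0.295, 0, 0, 0, 1], [0, 0.003, -0.295, 0, 0, 0, 1], [0, 0.003, -0.295, 0, 0, 0, 1], [0, 0.003, -0.295, 0, 0, 0, 1], [0, 0.003, -0.295, 0, 0, 0, 1]],
])

```text
time_s: 3.28
tool_pos: [472.2, -48.0, 7.7]
tcp_rot: [[0.87, 0.494, 0.0], [0.494, -0.87, -0.0], [0.0, 0.0, -1.0]]
wrist_force: [-1.3, -2.9, 3.4]
width: 21.3
finger_force: 58.7
```

Emit:
jog_arm([
  [[0, 0, 0, 0, 0, 0, 1], [0, 0, 0, 0, 0, 0, 1], [0, 0, 0.03, 0, 0, 0, 1], [0, 0, 0.08, 0, 0, 0, 1], [0, 0, 0.16, 0, 0, 0, 1], [0, 0, 0.26, 0, 0, 0, 1], [0, 0, 0.36, 0, 0, 0, 1], [0, 0, 0.42, 0, 0, 0, 1], [0, 0, 0.45, 0, 0, 0, 1], [0, 0, 0.45, 0, 0, 0, 1]],
])

```text
time_s: 4.53
tool_pos: [472.2, -47.9, 187.9]
tcp_rot: [[0.87, 0.494, 0.001], [0.494, -0.87, -0.0], [0.001, 0.0, -1.0]]
wrist_force: [-0.4, 0.0, -3.0]
width: 21.2
finger_force: 59.0
```

Run:
```python
from h import *
s=state(); print(s['time_s'],s['tool_pos'],s['width'],s['finger_force'])
def over(cs,R,o,f):
    P=[R@np.array(p)+o for p in [(-150,12,38),(-150,-12,38),(-38,12,38),(-38,-12,38),(44,35,40),(44,-35,40),(-38,35,40),(-38,-35,40),(44,35,0),(44,-35,0),(0,0,104)]]
    ims=[]
    for n,(u0,v0,w,h,sc) in cs.items():
        c=snap(n,f+n); uv=wproj(c,P) if n=='wrist' else proj(c,P)
        im=cv2.resize(cv2.cvtColor(c['pixels'],cv2.COLOR_RGB2BGR)[v0:v0+h,u0:u0+w],None,fx=sc,fy=sc,interpolation=cv2.INTER_CUBIC)
        for u,v in uv: cv2.circle(im,(int((u-u0+.5)*sc),int((v-v0+.5)*sc)),3,(0,255,0),1)
        ims.append(im)
    cv2.imwrite('pics/'+f+'.png',np.hstack(ims))
T=np.array(s['tcp_rot']); R=np.c_[T[:,0],-T[:,1],-T[:,2]]
# nominal: grip at lamp (-105,0,z) ; TCP 19 beyond
o=s['tool_pos']-R@np.array([-105,0,8.])
over({'scene':(190,150,130,140,3),'wrist':(150,0,260,280,1.5)},R,o,'l1')
```

```text
4.525 [472.1589931  -47.89709114 187.92757467] 21.15386228200016 58.97296965122223
```

View pics/l1.png

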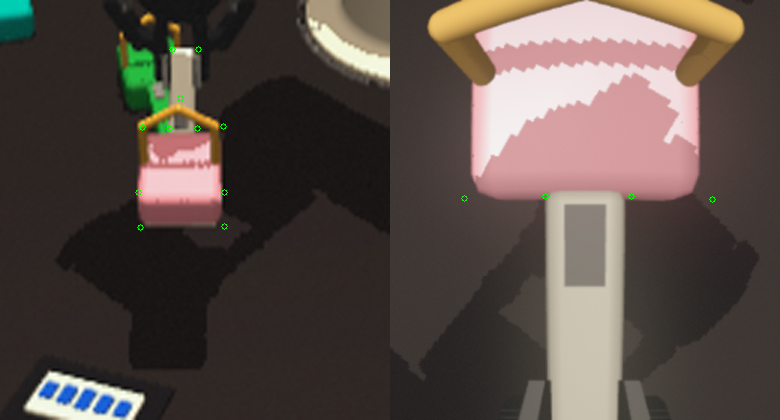

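The lamp is gripped and held. Its head seems to droop slightly: the bail peak is at crop (178,106) against (180,99) predicted. I fit that pitch.

```bash
cat > droop.py <<'E'
from h import *
from scipy.optimize import least_squares
def droop(s,obs,ang0=0):
    T=np.array(s['tcp_rot']); R=np.c_[T[:,0],-T[:,1],-T[:,2]]; g=s['tool_pos']+19*R[:,2]
    def mod(p): # lamp rot in world, origin
        Rl=R@Ro.from_euler('y',p[0]).as_matrix(); return Rl, g+Rl@np.array([105+p[1],p[3],-27-p[2]])
    def r(p):
        Rl,o=mod(p); e=[]
        for c,w,P,uv in obs:
            pr=(wproj if w else proj)(c,np.array([Rl@np.array(P,float)+o]))[0]; e+=list((pr-uv)*(.4 if w else 1))
        return np.r_[e,np.array(p[1:])/3.]
    f=least_squares(r,[0,0,0,0],loss='soft_l1'); return f.x,mod(f.x),r(f.x)
E
python3 - <<'E'
from droop import *
s=state(); S,W=load('l1scene'),load('l1wrist')
a=lambda x,y:np.array([190+x/3-.5,150+y/3-.5]); w=lambda x,y:np.array([150+(x-390)/1.5-.5,y/1.5-.5])
obs=[(S,0,(0,0,104),a(178,104)),(S,0,(44,35,1),a(222,226)),(S,0,(44,-35,1),a(139,226)),(S,0,(44,35,39),a(222,197)),(S,0,(44,-35,39),a(138,197)),(S,0,(-150,12,38),a(197,47)),(S,0,(-150,-12,38),a(171,47)),
(W,1,(-38,11.5,38),w(547,195)),(W,1,(-38,-11.5,38),w(623,195)),(W,1,(-37,34,39),w(473,197)),(W,1,(-37,-34,39),w(698,197))]
p,_,r=droop(s,obs); print(np.degrees(p[0]),p[1:],r.round(1))
E
```

```text
1.755630534431685 [-0.24320428 -1.25995261 -0.394343  ] [ 0.7 -0.5  0.8  0.9  0.8  1.1  0.7  0.   0.3  0.3  0.3  0.3  0.3  0.4
  0.3  0.6  1.5  0.6 -0.8 -0.3  2.3 -0.3 -0.1 -0.4 -0.1]
```

```bash
cat >> h.py <<'E'
P0=(np.radians(2.2),-.24,-1.26,-.39)
def tcp(Rl,o,p=P0):
    R=Rl@Ro.from_euler('y',-p[0]).as_matrix(); g=np.array(o)-Rl@np.array([105+p[1],p[3],-27-p[2]])
    return g-19*R[:,2], np.c_[R[:,0],-R[:,1],-R[:,2]]
n=np.array([-.27,-.022,.9625]); n/=np.linalg.norm(n); GS=np.array([611.7,-315.1,110.])
xa=np.array([np.cos(.08),np.sin(.08),0]); xa-=n*(xa@n); xa/=np.linalg.norm(xa); RG=np.c_[xa,np.cross(n,xa),n]
RH=Ro.from_euler('z',.14).as_matrix(); SEAT=np.array([535.6,269.2,174])
def lamp(s,p=P0):
    T=np.array(s['tcp_rot']); R=np.c_[T[:,0],-T[:,1],-T[:,2]]; Rl=R@Ro.from_euler('y',p[0]).as_matrix()
    return Rl, s['tool_pos']+19*R[:,2]+Rl@np.array([105+p[1],p[3],-27-p[2]])
E
python3 - <<'E'
from h import *
print('above');t,R=tcp(RG,GS+n*110);print(t);row(t,R)
t2,_=tcp(RG,GS+n*32); print((t2-t)/400)
E
```

```text
above
[ 480.32140491 -325.27246774  194.20337081]
shift [ 0.022  -0.6937  0.0186] turn [ 0.0147 -0.0481 -0.0689]
[ 0.05265552  0.00429045 -0.18770719]
```

Emit:
jog_arm([
  [[0.001, -0.03, 0.01, 0.001, -0.003, -0.004, 1], [0.003, -0.1, 0.0186, 0.002, -0.007, -0.01, 1], [0.006, -0.2, 0.0186, 0.004, -0.014, -0.02, 1], [0.01, -0.31, 0.0186, 0.007, -0.022, -0.031, 1], [0.013, -0.42, 0.0186, 0.009, -0.029, -0.042, 1], [0.017, -0.53, 0.0186, 0.011, -0.037, -0.053, 1], [0.02, -0.62, 0.0186, 0.013, -0.043, -0.062, 1], [0.022, -0.67, 0.0186, 0.0142, -0.047, -0.067, 1], [0.022, -0.6937, 0.0186, 0.0147, -0.0481, -0.0689, 1], [0.022, -0.6937, 0.0186, 0.0147, -0.0481, -0.0689, 1]],
])

```text
time_s: 5.88
tool_pos: [480.5, -325.7, 194.7]
tcp_rot: [[0.948, 0.079, 0.307], [0.075, -0.997, 0.024], [0.308, -0.0, -0.951]]
wrist_force: [-0.5, -0.5, -2.4]
width: 21.0
finger_force: 59.0
```

Run:
```python
from h import *
s=state(); Rl,o=lamp(s); print(s['time_s'],'lamp in gel',RG.T@(o-GS),np.degrees(np.arccos(Rl[:,2]@n)))
t,R=tcp(RG,GS+n*32);row(t,R)
c=snap('scene','g1'); P=[Rl@np.array(p)+o for p in [(-150,12,38),(-150,-12,38),(44,35,40),(44,-35,40),(-38,35,40),(-38,-35,40),(44,35,0),(44,-35,0),(0,0,104)]]+[GS]
P+= [RG@np.array(a)+GS for a in [(25,43,-5),(25,-43,-5),(-25,43,-5),(-25,-43,-5)]]
u0,v0,k=80,120,5
im=cv2.resize(cv2.cvtColor(c['pixels'],cv2.COLOR_RGB2BGR)[v0:v0+120,u0:u0+150],None,fx=k,fy=k,interpolation=cv2.INTER_CUBIC)
for u,v in proj(c,P): cv2.circle(im,(int((u-u0+.5)*k),int((v-v0+.5)*k)),3,(0,255,0),1)
cv2.imwrite('pics/g1o.png',im)
```

```text
5.875 lamp in gel [  0.2227791   -0.57008618 110.42052486] 0.0370009254882705
shift [ 0.0523  0.0054 -0.1888] turn [0.0001 0.     0.0002]
```

View pics/g1o.png

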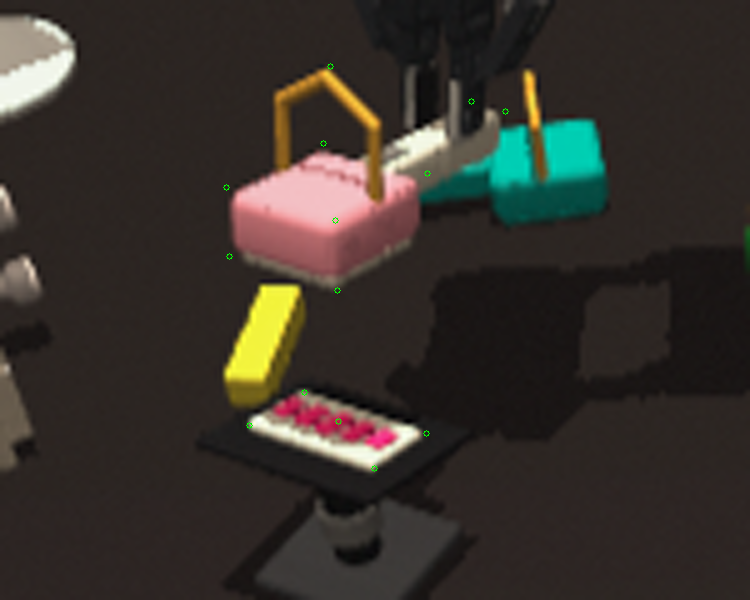

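The overlay matches both lamp and tray to about 1 px: bail peak at (325,70), middle nail at (338,422). I descend and hold.

Emit:
jog_arm([
  [[0.005, 0, -0.018, 0, 0, 0, 1], [0.0125, 0.001, -0.045, 0, 0, 0, 1], [0.021, 0.002, -0.075, 0, 0, 0, 1], [0.029, 0.003, -0.105, 0, 0, 0, 1], [0.0375, 0.004, -0.135, 0, 0, 0, 1], [0.045, 0.005, -0.162, 0, 0, 0, 1], [0.05, 0.005, -0.18, 0, 0, 0, 1], [0.0523, 0.0054, -0.1888, 0, 0, 0, 1], [0.0523, 0.0054, -0.1888, 0, 0, 0, 1], [0.0523, 0.0054, -0.1888, 0, 0, 0, 1]],
])

```text
time_s: 7.18
tool_pos: [501.9, -323.4, 119.8]
tcp_rot: [[0.948, 0.08, 0.308], [0.076, -0.997, 0.024], [0.309, 0.001, -0.951]]
wrist_force: [0.1, -0.6, -2.2]
width: 20.9
finger_force: 59.0
```

Run:
```python
from h import *
s=state(); Rl,o=lamp(s); print(s['time_s'],s['wrist_force'],'lamp in gel',RG.T@(o-GS))
c=snap('scene','g2'); u0,v0,k=95,150,8
im=cv2.resize(cv2.cvtColor(c['pixels'],cv2.COLOR_RGB2BGR)[v0:v0+70,u0:u0+95],None,fx=k,fy=k,interpolation=cv2.INTER_CUBIC)
P=[Rl@np.array(p)+o for p in [(44,35,40),(44,-35,40),(44,35,0),(44,-35,0),(-38,35,0),(0,0,104)]]+[RG@np.array(a)+GS for a in [(50,60,-10),(50,-60,-10),(-50,60,-10)]]
for u,v in proj(c,P): cv2.circle(im,(int((u-u0+.5)*k),int((v-v0+.5)*k)),3,(0,255,0),1)
cv2.imwrite('pics/g2o.png',im)
```

```text
7.175 [ 0.08209113 -0.64777794 -2.2134393 ] lamp in gel [ 0.73856378  0.08980477 32.65381653]
```

View pics/g2o.png

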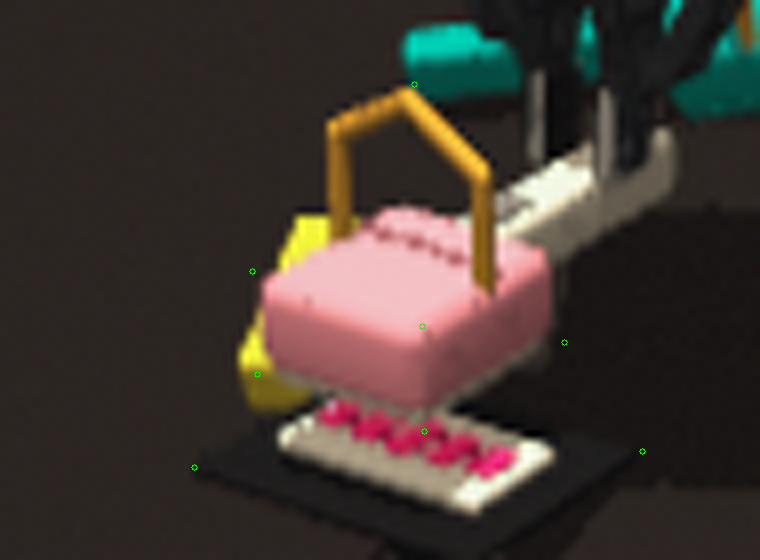

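The lamp sits about 30 mm over the nails: bottom front edge near (420,415), nails centred near (415,440), no contact. I hold it.

Emit:
jog_arm([
  [[0, 0, 0, 0, 0, 0, 1], [0, 0, 0, 0, 0, 0, 1], [0, 0, 0, 0, 0, 0, 1], [0, 0, 0, 0, 0, 0, 1], [0, 0, 0, 0, 0, 0, 1], [0, 0, 0, 0, 0, 0, 1], [0, 0, 0, 0, 0, 0, 1], [0, 0, 0, 0, 0, 0, 1], [0, 0, 0, 0, 0, 0, 1], [0, 0, 0, 0, 0, 0, 1]],
])

```text
time_s: 8.48
tool_pos: [501.9, -323.2, 119.5]
tcp_rot: [[0.948, 0.08, 0.307], [0.076, -0.997, 0.024], [0.308, 0.0, -0.951]]
wrist_force: [0.0, -0.5, -2.4]
width: 21.1
finger_force: 59.0
```

Emit:
jog_arm([
  [[0, 0, 0, 0, 0, 0, 1], [0, 0, 0, 0, 0, 0, 1], [0, 0, 0, 0, 0, 0, 1], [0, 0, 0, 0, 0, 0, 1], [0, 0, 0, 0, 0, 0, 1], [0, 0, 0, 0, 0, 0, 1], [0, 0, 0, 0, 0, 0, 1], [0, 0, 0, 0, 0, 0, 1], [0, 0, 0, 0, 0, 0, 1], [0, 0, 0, 0, 0, 0, 1]],
])

```text
time_s: 9.72
tool_pos: [501.8, -323.3, 119.5]
tcp_rot: [[0.948, 0.08, 0.307], [0.076, -0.997, 0.024], [0.308, 0.0, -0.951]]
wrist_force: [-0.4, 0.2, -2.1]
width: 20.8
finger_force: 59.0
```

Emit:
jog_arm([
  [[0, 0, 0, 0, 0, 0, 1], [0, 0, 0, 0, 0, 0, 1], [0, 0, 0, 0, 0, 0, 1], [0, 0, 0, 0, 0, 0, 1], [0, 0, 0, 0, 0, 0, 1], [0, 0, 0, 0, 0, 0, 1], [0, 0, 0, 0, 0, 0, 1], [0, 0, 0, 0, 0, 0, 1], [0, 0, 0, 0, 0, 0, 1], [0, 0, 0, 0, 0, 0, 1]],
])

```text
time_s: 10.98
tool_pos: [501.9, -323.3, 119.5]
tcp_rot: [[0.948, 0.08, 0.308], [0.076, -0.997, 0.024], [0.308, 0.001, -0.951]]
wrist_force: [0.7, -0.4, -1.6]
width: 21.6
finger_force: 59.0
```

Emit:
jog_arm([
  [[-0.005, 0, 0.018, 0, 0, 0, 1], [-0.0125, 0, 0.045, 0, 0, 0, 1], [-0.025, 0, 0.09, 0, 0, 0, 1], [-0.04, 0, 0.15, 0, 0, 0, 1], [-0.05, 0, 0.2, 0, 0, 0, 1], [-0.05, 0, 0.23, 0, 0, 0, 1], [-0.05, 0, 0.25, 0, 0, 0, 1], [-0.05, 0, 0.25, 0, 0, 0, 1]],
])

```text
time_s: 11.98
tool_pos: [482.0, -323.4, 219.7]
tcp_rot: [[0.948, 0.08, 0.308], [0.076, -0.997, 0.024], [0.309, 0.001, -0.951]]
wrist_force: [0.5, -0.1, -2.7]
width: 21.2
finger_force: 59.0
```

Run:
```python
from h import *
s=state(); Rl,o=lamp(s); print(s['time_s'],s['tool_pos'],s['width'],o)
# staging: bail 60 mm beyond the tip (x=-160), height h=110
t,R=tcp(RH,SEAT+RH@[-98,0,0]-[0,0,64]);print(t);row(t,R)
t2,_=tcp(RH,SEAT-[0,0,64]); t3,_=tcp(RH,SEAT-[0,0,96]); print((t2-t)/400,(t3-t2)/400)
```

```text
11.975 [ 482.01010904 -323.35116583  219.74771525] 21.194943209560154 [ 583.6618566  -315.59174739  241.53887489]
[335.49161502 241.39420065 116.75400459]
shift [-0.3663  1.4119 -0.2575] turn [-0.0047  0.0436  0.0095]
[0.24260292 0.03418806 0.        ] [ 0.    0.   -0.08]
```

Run:
```python
from h import *
T,S=load('top'),load('scene')
print('orange head',atz(T,203,304,40),'handle end',atz(T,160,293,38),'bail scene',atz(S,383,184,104), atz(T,195,300,104))
s=state()
for n,off in (('side',[-60,-90,0]),('front',[-60,0,0])):
    t,R=tcp(RH,SEAT+RH@off-[0,0,64]); print(n,t,np.hypot(*t[:2])); row(t,R)
```

```text
orange head [178.21500068 244.92628786  40.        ] handle end [210.70796936 390.14311231  38.        ] bail scene [189.40860188 249.02872797 104.        ] [193.75812512 260.34216238 104.        ]
side [385.6787032  157.57739935 116.75400459] 416.6277701787073
shift [-0.2408  1.2023 -0.2575] turn [-0.0047  0.0436  0.0095]
front [373.11982288 246.696839   116.75400459] 447.3004947459143
shift [-0.2722  1.4251 -0.2575] turn [-0.0047  0.0436  0.0095]
```

Emit:
jog_arm([
  [[-0.01, 0.04, 0, 0, 0.002, 0, 1], [-0.04, 0.13, 0, -0.001, 0.006, 0.001, 1], [-0.08, 0.24, 0, -0.0015, 0.012, 0.002, 1], [-0.12, 0.36, 0, -0.002, 0.018, 0.003, 1], [-0.16, 0.48, 0, -0.0025, 0.024, 0.004, 1], [-0.2, 0.6, 0, -0.003, 0.03, 0.006, 1], [-0.24, 0.72, 0, -0.004, 0.035, 0.007, 1], [-0.28, 0.84, 0, -0.0045, 0.04, 0.008, 1], [-0.32, 0.95, 0, -0.0047, 0.0436, 0.0095, 1], [-0.33, 1, 0, -0.0047, 0.0436, 0.0095, 1]],
])

```text
time_s: 13.22
tool_pos: [347.8, 78.8, 219.0]
tcp_rot: [[0.989, 0.142, 0.036], [0.142, -0.99, 0.005], [0.036, -0.0, -0.999]]
wrist_force: [0.4, -0.2, -2.1]
width: 21.5
finger_force: 59.1
```

Emit:
jog_arm([
  [[-0.01, 0.1, 0, 0, 0, 0, 1], [-0.02, 0.2, 0, 0, 0, 0, 1], [-0.03, 0.3, 0, 0, 0, 0, 1], [-0.036, 0.37, -0.02, 0, 0, 0, 1], [-0.036, 0.412, -0.08, 0, 0, 0, 1], [-0.036, 0.412, -0.15, 0, 0, 0, 1], [-0.036, 0.412, -0.21, 0, 0, 0, 1], [-0.036, 0.412, -0.245, 0, 0, 0, 1], [-0.036, 0.412, -0.257, 0, 0, 0, 1], [-0.036, 0.412, -0.257, 0, 0, 0, 1]],
])

```text
time_s: 14.48
tool_pos: [335.0, 241.5, 116.7]
tcp_rot: [[0.99, 0.14, 0.037], [0.14, -0.99, 0.005], [0.037, 0.0, -0.999]]
wrist_force: [0.9, 0.1, -2.1]
width: 21.2
finger_force: 59.1
```

Run:
```python
from h import *
s=state(); Rl,o=lamp(s); print(s['time_s'],s['tool_pos'],s['joint_positions'],RH.T@(o-SEAT))
t,R=tcp(RH,SEAT+RH@[-98,0,0]-[0,0,64]);row(t,R)
P=[Rl@np.array(p)+o for p in [(-150,12,38),(-150,-12,38),(44,35,40),(44,-35,40),(-38,35,40),(44,35,0),(44,-35,0),(0,0,104)]]
H=lambda a:RH@np.array(a)+SEAT
P+=[H(a) for a in [(72,0,31),(-28,0,14),(0,0,0)]]
ims=[]
for n,u0,v0,w,h,k in(('scene',300,160,110,130,4),('top',160,150,80,130,4)):
    c=snap(n,'h1'+n); im=cv2.resize(cv2.cvtColor(c['pixels'],cv2.COLOR_RGB2BGR)[v0:v0+h,u0:u0+w],None,fx=k,fy=k,interpolation=cv2.INTER_CUBIC)
    for u,v in proj(c,P): cv2.circle(im,(int((u-u0+.5)*k),int((v-v0+.5)*k)),3,(0,255,0),1)
    ims.append(im)
cv2.imwrite('pics/h1.png',np.hstack(ims))
```

```text
14.475 [334.98045112 241.53619358 116.65706314] [ 28.14682725  18.56682053 113.46181518  -1.02637463  45.96329885
 110.82128406] [-98.49301725   0.22030614 -64.19935679]
shift [ 0.0013 -0.0004  0.0002] turn [ 0.     -0.0002 -0.    ]
```

View pics/h1.png

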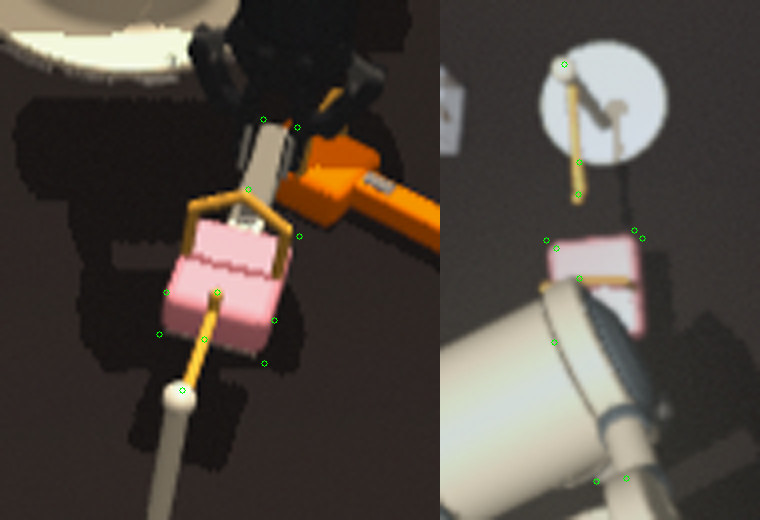

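Scene crop: bail peak at (241,195), hook tip at (216,296). The top view shows the lamp's front edge in line with the arm, so errors are only a few mm. I slide in along the arm.

Emit:
jog_arm([
  [[0.01, 0.004, 0.004, 0, 0, 0, 1], [0.035, 0.008, 0.004, 0, 0, 0, 1], [0.065, 0.012, 0.004, 0, 0, 0, 1], [0.095, 0.016, 0.004, 0, 0, 0, 1], [0.13, 0.021, 0.004, 0, 0, 0, 1], [0.165, 0.026, 0.004, 0, 0, 0, 1], [0.2, 0.031, 0.004, 0, 0, 0, 1], [0.23, 0.036, 0.004, 0, 0, 0, 1], [0.244, 0.038, 0.004, 0, 0, 0, 1], [0.244, 0.038, 0.004, 0, 0, 0, 1]],
])

```text
time_s: 15.82
tool_pos: [433.2, 256.7, 118.2]
tcp_rot: [[0.99, 0.139, 0.037], [0.139, -0.99, 0.005], [0.038, -0.0, -0.999]]
wrist_force: [-1.0, 0.0, -2.8]
width: 21.4
finger_force: 59.1
```

Emit:
jog_arm([
  [[0, 0, -0.01, 0, 0, 0, 1], [0, 0, -0.025, 0, 0, 0, 1], [0, 0, -0.04, 0, 0, 0, 1], [0, 0, -0.055, 0, 0, 0, 1], [0, 0, -0.066, 0, 0, 0, 1], [0, 0, -0.066, 0, 0, 0, 1]],
])

```text
time_s: 16.58
tool_pos: [432.9, 256.6, 91.5]
tcp_rot: [[0.99, 0.139, 0.037], [0.139, -0.99, 0.005], [0.037, -0.0, -0.999]]
wrist_force: [-0.1, 0.8, -2.4]
width: 21.1
finger_force: 59.1
```

Run:
```python
from h import *
s=state(); Rl,o=lamp(s); print(s['time_s'],s['wrist_force'],RH.T@(o-SEAT))
c=snap('scene','h2'); u0,v0,k=290,170,6
cv2.imwrite('pics/h2o.png',cv2.resize(cv2.cvtColor(c['pixels'],cv2.COLOR_RGB2BGR)[v0:v0+100,u0:u0+110],None,fx=k,fy=k,interpolation=cv2.INTER_CUBIC))
```

```text
16.575 [-0.11276235  0.78898272 -2.35930156] [  0.53557832   1.4916294  -89.32455156]
```

View pics/h2o.png

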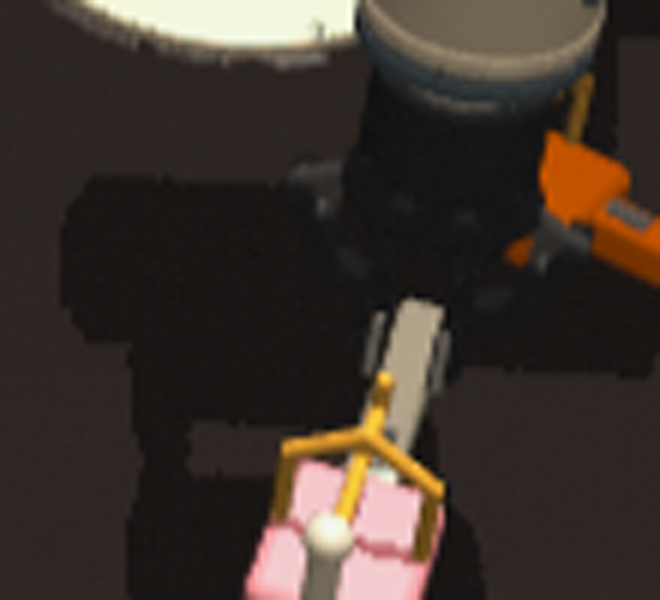

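The bail at (368,437) encloses the arm, between the tip (386,378) and the post (328,535). I lower slowly until the weight transfers.

Emit:
jog_arm([
  [[0, 0, -0.005, 0, 0, 0, 1], [0, 0, -0.01, 0, 0, 0, 1], [0, 0, -0.01, 0, 0, 0, 1]],
])

```text
time_s: 17.0
tool_pos: [433.1, 256.7, 87.9]
tcp_rot: [[0.99, 0.139, 0.038], [0.139, -0.99, 0.006], [0.038, -0.0, -0.999]]
wrist_force: [0.7, -0.5, -0.7]
width: 21.0
finger_force: 59.4
```

Emit:
jog_arm([
  [[0, 0, -0.003, 0, 0, 0, 1], [0, 0, -0.006, 0, 0, 0, 1], [0, 0, -0.006, 0, 0, 0, 1]],
])

```text
time_s: 17.38
tool_pos: [433.4, 256.8, 85.6]
tcp_rot: [[0.989, 0.139, 0.038], [0.139, -0.99, 0.006], [0.039, -0.0, -0.999]]
wrist_force: [2.1, 0.9, 0.9]
width: 21.1
finger_force: 59.7
```

Weight is on the hook. I raise 1.5 mm, then release.

Emit:
jog_arm([
  [[0, 0, 0.004, 0, 0, 0, 1], [0, 0, 0.004, 0, 0, 0, 0.2], [0, 0, 0.004, 0, 0, 0, 0], [0, 0, 0.004, 0, 0, 0, -0.4], [0, 0, 0.004, 0, 0, 0, -1], [0, 0, 0.004, 0, 0, 0, -1], [0, 0, 0.004, 0, 0, 0, -1], [0, 0, 0.004, 0, 0, 0, -1]],
])

```text
time_s: 18.38
tool_pos: [433.0, 256.7, 87.1]
tcp_rot: [[0.99, 0.139, 0.038], [0.139, -0.99, 0.005], [0.038, -0.0, -0.999]]
wrist_force: [-0.4, 0.1, 0.3]
width: 85.3
finger_force: 0.0
```

Run:
```python
from h import *
s=state(); print(s['time_s'],s['wrist_force'],s['width'],s['tool_pos'])
u0,v0,k=310,210,5;ims=[]
c=snap('scene','r1'); ims.append(cv2.resize(cv2.cvtColor(c['pixels'],cv2.COLOR_RGB2BGR)[v0:v0+90,u0:u0+80],None,fx=k,fy=k,interpolation=cv2.INTER_CUBIC))
c=snap('wrist','r1w'); ims.append(cv2.resize(cv2.cvtColor(c['pixels'],cv2.COLOR_RGB2BGR)[0:420,90:460],(396,450)))
cv2.imwrite('pics/r1o.png',np.hstack(ims))
```

```text
18.375 [-0.4411163   0.0825553   0.33405846] 85.25913684378509 [433.02557554 256.70961167  87.08851881]
```

View pics/r1o.png

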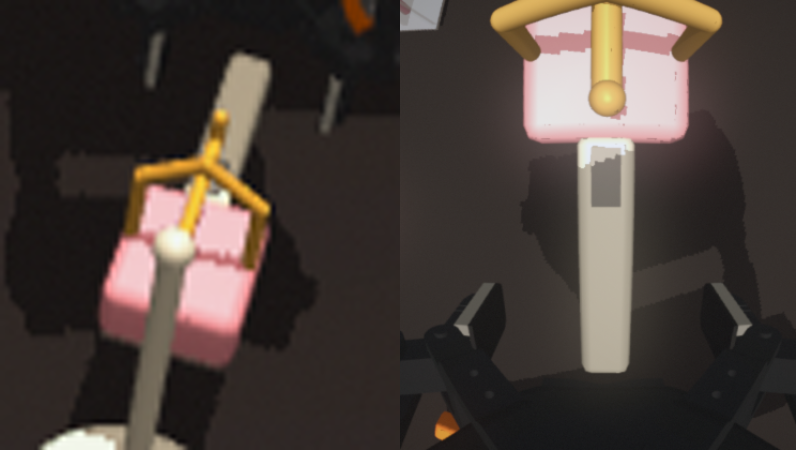

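The lamp hangs free and centred on the arm, clear of the open fingers. I retreat straight up and let it settle.

Emit:
jog_arm([
  [[0, 0, 0.01, 0, 0, 0, -1], [-0.01, 0, 0.05, 0, 0, 0, -1], [-0.02, 0, 0.12, 0, 0, 0, -1], [-0.03, 0, 0.2, 0, 0, 0, -1], [-0.05, 0, 0.3, 0, 0, 0, -1], [-0.1, 0, 0.4, 0, 0, 0, -1], [-0.1, 0, 0.45, 0, 0, 0, -1], [-0.1, 0, 0.45, 0, 0, 0, -1], [-0.1, 0, 0.45, 0, 0, 0, -1], [-0.1, 0, 0.45, 0, 0, 0, -1]],
])

```text
time_s: 19.73
tool_pos: [392.6, 256.5, 266.3]
tcp_rot: [[0.99, 0.139, 0.036], [0.139, -0.99, 0.005], [0.036, 0.0, -0.999]]
wrist_force: [1.0, -0.3, 0.5]
width: 85.4
finger_force: 0.0
```

Emit:
jog_arm([
  [[0, 0, 0, 0, 0, 0, -1], [0, 0, 0, 0, 0, 0, -1], [0, 0, 0, 0, 0, 0, -1], [0, 0, 0, 0, 0, 0, -1], [0, 0, 0, 0, 0, 0, -1], [0, 0, 0, 0, 0, 0, -1], [0, 0, 0, 0, 0, 0, -1], [0, 0, 0, 0, 0, 0, -1], [0, 0, 0, 0, 0, 0, -1], [0, 0, 0, 0, 0, 0, -1]],
])

```text
time_s: 20.98
tool_pos: [393.0, 256.7, 267.1]
tcp_rot: [[0.99, 0.139, 0.038], [0.139, -0.99, 0.006], [0.038, -0.0, -0.999]]
wrist_force: [0.2, 0.7, -0.1]
width: 84.8
finger_force: 0.0
```

Run:
```python
from h import *
f=[snap('scene','e%d'%i)['pixels'].astype(int) for i in range(5)]
for a in f[1:]: print(np.abs(a-f[0])[190:310,300:400].max(2).__gt__(40).sum())
r=load('r1')['pixels'].astype(int); print('vs release',(np.abs(f[0]-r)[230:310,300:380].max(2)>40).sum()); print(state()['time_s'],state()['wrist_force'])
```

```text
0
0
0
0
vs release 29
21.225 [ 0.36135956 -0.09006549  0.25848122]
```

Emit:
jog_arm([
  [[0, 0, 0, 0, 0, 0, -1], [0, 0, 0, 0, 0, 0, -1], [0, 0, 0, 0, 0, 0, -1], [0, 0, 0, 0, 0, 0, -1], [0, 0, 0, 0, 0, 0, -1], [0, 0, 0, 0, 0, 0, -1], [0, 0, 0, 0, 0, 0, -1], [0, 0, 0, 0, 0, 0, -1], [0, 0, 0, 0, 0, 0, -1], [0, 0, 0, 0, 0, 0, -1]],
])

```text
time_s: 22.48
tool_pos: [393.0, 256.7, 267.1]
tcp_rot: [[0.99, 0.139, 0.038], [0.139, -0.99, 0.005], [0.038, -0.0, -0.999]]
wrist_force: [-1.0, -0.1, -0.5]
width: 85.4
finger_force: 0.0
```

Emit:
jog_arm([
  [[0, 0, 0, 0, 0, 0, -1], [0, 0, 0, 0, 0, 0, -1], [0, 0, 0, 0, 0, 0, -1], [0, 0, 0, 0, 0, 0, -1], [0, 0, 0, 0, 0, 0, -1], [0, 0, 0, 0, 0, 0, -1], [0, 0, 0, 0, 0, 0, -1], [0, 0, 0, 0, 0, 0, -1], [0, 0, 0, 0, 0, 0, -1], [0, 0, 0, 0, 0, 0, -1]],
])

```text
time_s: 23.72
tool_pos: [393.0, 256.7, 267.1]
tcp_rot: [[0.99, 0.139, 0.038], [0.139, -0.99, 0.006], [0.038, -0.0, -0.999]]
wrist_force: [-0.4, 0.1, -0.8]
width: 85.6
finger_force: 0.0
```

Run:
```python
from h import *
a=load('e0')['pixels'].astype(int); b=snap('scene','f')['pixels'].astype(int)
d=(np.abs(a-b)[190:310,300:400].max(2)>25).sum(); print(d)
if d<10: print(sign_off())
```

```text
0
the job is handed in; nothing more can be done
None
```

The job is handed in at about 24 s, with no verdict shown: by my measurements the lamp was held about 32 mm over the pink nails for over 3 s and now hangs still by its bail on the hook. I viewed 11 pictures, one over the limit of 10.

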